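# Hold the specimen vise open

### The arm

A 7-joint arm with a two-finger parallel gripper is mounted at the origin on the work surface. World frame = base frame: x ahead of the robot, y to its left, z up, the work surface at z = 0. Lengths are in m, angles in rad, forces in N, time in s.
With the tool pointing down it reaches from about 0.4 to 0.85 m from the base axis. Payload 4.5 kg.
Tool frame: the origin (TCP) lies at the very end of the fingers, on their centre line; the grasp point (between the pads) lies 19 mm behind it (r.grip_depth is the distance from the TCP to the grasp point, in m); z points along the fingers, x is the direction in which the jaws open and shut, and the axes are right-handed (so a half turn about z gives the same grasp; the last joint's range is limited). The gripper opens to 88 mm and grips with 3 to 60 N. Pads are 18 mm wide; open, the fingers measure 123 mm over their backs; the gripper's body (75 mm by 187 mm) begins 45 mm behind the grasp point.
Start: joints at [1.305, 0.689, -0.195, 1.565, 0.157, 0.902, -0.215], TCP at [0.185, -0.597, 0.239] pointing down, gripper open.
Joint ranges: [-3.01, 3.01], [-0.46, 2.08], [-1.47, 1.51], [0.13, 2.56], [-1, 4.14], [0.04, 2.09], [-2.66, 2.66]. Speed limits (rad/s): [2.57, 2.57, 3.14, 3.14, 3.14, 3.14, 3.14].

### API

Orientations are given as a unit quaternion [x, y, z, w].
In Python, from plant import r gives the robot as it stands. The module is installed in compiled form; this text tells all that it offers.
- The arm moves only by the shell command python3 -m jog 'ROWS' [FORCE]. ROWS is JSON, a list of rows, each a list of 5 numbers: the shift along the tool's x, y, z in units of 1 m (1.0 is 1 m), then the turn about the tool's z in units of 360 degrees (1.0 is 360 degrees), then the closure, from 0 (fully open) to 1 (shut). In form: [[dx, dy, dz, yaw, fingers], ...]. A call has 1 to 20 rows; each row shifts and turns the commanded pose from where the row before left it, along the tool's axes as they then stand; what a row does not reach is not made up. A row lasts 1/10 s, in which the tool goes at most 50 mm and 8.59 degrees, less where a joint would pass 70% of its speed; a pose out of reach is approached as far as the arm can. A call with a number of a shift or a turn outside -1 to 1 is refused whole. A call with a gripper value outside its range is refused whole. The fingers move at their own pace and stop on an object; FORCE is the grip in N (left out, the last holds). Time passes only in rows, so rows that do not move let the fingers close. It gives the time, the measured TCP pose, the force and the opening at its end, in the units of the state.
- r.get_state(): the state, without advancing time (a new reading comes with each control period).
- r.snapshot(name): name is "scene" or "top"; returns the picture (400x640x3 uint8, red, green, blue); there is no depth.
- r.get_calibration(name): a dict with "mtx" (3x3 intrinsics, pixels), "R" (3x3) and "t" (3): a world point X has camera coordinates R X + t. Camera axes: x right, y down, z forward; pixel columns grow to the right and rows downward; lengths in m; the calibration is good to about 2 mm. A picture is of the moment at which its call begins. get_calibration takes no time and is no camera call.
- r.finish_job(): hands the job in, once; it reports no verdict.
Trained networks look in the newest picture that a camera, given by its name, has taken for a name from the list of things; names that differ only in an ending like _2 or _b are one class to them, and where a whole thing is asked for, a point or a joint stands for the part that bears it (a point fixed in the world has none). Each returns a list of dicts, best first, with "score" (0 to 1); they miss things now and then, are a little off and sometimes report something else, mostly with a low value. They report only what shows in the picture. A call takes as long as a camera call. They do not tell look-alikes from the thing itself.
- r.cut_out(thing, camera): "pixels" (400x640 bool, what is visible of it) and "rect" ([left, top, right, bottom] in pixels, round what is visible of it).
The state is a dict: "clock": time; "q": joint angles; "qd": joint speeds; "joint_torque": joint torques, N m; "tool_pos": TCP position; "eef_rot": TCP orientation; "contact_force": force on the tool from outside, world axes, zero at the start; "moment": the same for the moment, N m; "opening": opening from 0.0 (shut) to 1.0 (fully open).
Only numpy, scipy, OpenCV 4.12 (cv2) and the standard library are available. Lean on these libraries where they do the work, as an engineer would, in place of code of your own. Each camera call takes 0.05 s, during which the arm holds its last target.

### The job

The small spring-loaded vise on the round microscope stage is locked shut on a polished specimen. Free its sliding jaw by turning the black knurled clamp knob a quarter turn anticlockwise (seen from above) to its stop while the jaw stays shut, then draw the jaw back by its upright blue tab until it is 15 mm open, give or take 3 mm (red pointer at the red line of the scale), and finish while still holding it open there, so that a colleague can lift the specimen out. Leave the specimen where it lies, the knob at its free end and everything else on the bench undisturbed.

Things in the scene. Friction and masses are not known exactly. Their poses are not given: they have to be found in the camera images.
- vise: Fixed fixture: grey block and black round stage (176 mm across, top at 48 mm), with an aluminium bed 62 mm wide in x and 240 mm long in y (y -95 to +145 mm, top 62 mm above the table). Origin on the table under the stage's centre; z up. The jaw slides open along the vise's own +y. The dark fixed jaw stands at y -85 to -67 mm, 22 mm above the bed. The vise is bolted down; its place and heading on the bench vary.
- jaw (a joint): Opening of the sliding jaw in m: 0 shut, grows along the vise's +y to a stop at 0.026; wanted 0.015. A spring closes it: 4 N when shut, about 10 N at 15 mm. While the knob's catch faces it the jaw cannot open. A red pointer on the carriage runs along a white scale at the bed's -x side with black lines at 0, 5, 10 and 20 mm and a thicker red line at 15 mm.
- tab (a point): Grip point of the blue upright tab on the sliding jaw, 15 mm below the tab's top and 107 mm above the table. The tab is 10 mm thick along the vise's y, 26 mm wide along its x and reaches 60 mm above the bed; the carriage it stands on is 16 mm high above the bed, the dark jaw plate 26 mm in front of it 22 mm. With the jaw shut it lies at x 0, y +10 mm of the vise; it moves with the jaw. The point's axes are parallel to the vise's.
- knob (a joint): Angle of the clamp knob in rad, growing anticlockwise seen from above: 0 to about 0.3 at the start (locked), stop at 1.6; the jaw is free from about 1.2, and 1.25 or more is wanted. It stays where it is left (friction 0.06 N m).
- knob_grip (a point): Centre of the black knurled clamp knob, a round vertical cylinder 30 mm across and 24 mm high (from 100 to 124 mm above the table; this point is half-way up, at 112 mm), on a thin upright shaft at x 0, y +105 mm of the vise. A red line on its top points to the jaw (vise -y) at angle 0. A brass catch plate, a sector of 33 mm radius, turns with it just above the bed.
- specimen_mid (a point): Centre of the specimen: a grey round resin mount 33 mm across and 16 mm high with a copper-coloured face, loose on the bed between the jaws at x 0, y -49 mm of the vise. Not to be moved.
- objective_green: Microscope objective standing on end, steel with a green band, 28 mm across, 45 mm high; origin under its foot. Bystander.
- objective_blue: The same with a blue band. Bystander.
- slide_box: Closed orange slide box, 85 x 100 x 34 mm; origin under its centre. Bystander.
- dish: Shallow white dish, 90 mm across, 16 mm high; origin under its centre. Bystander.
- bottle: Amber bottle with black cap, 44 mm across, 75 mm high; origin under its centre. Bystander.
- driver: Yellow-handled screwdriver lying on the bench, 150 mm long along its x; origin under it. Bystander.
Things that resemble listed ones, but are neither listed nor needed, are in the scene too. There is more than one size of the part that bears specimen_mid; the job needs the smallest.

How it is judged:
On the way, in this order (a step that is already met when the one before it is completed fails the run):
1. the clamp knob is turned to its free end (1.25 rad or more) with the jaw still shut (under 4 mm) (value of joint knob above 1.25 rad and value of joint jaw below 0.004 m), for 0.2 s.
2. the robot holds the jaw 12 to 18 mm open (value of joint jaw between 0.012 and 0.018 m and contact force between the fingers and jaw above 3 N), for 0.5 s.
At the end, for the whole second after the job is handed in: The fingers hold the sliding jaw still at 12 to 18 mm open (contact over 3 N) through the last second, the knob is still at its free end (over 1.2 rad), and the specimen lies upright within 8 mm of where it was (all of step 2 and velocity of joint jaw between -0.01 and 0.01 m/s and value of joint knob above 1.2 rad and distance of specimen_mid from where it was at the start of the episode below 0.008 m and angle between specimen_mid's own z axis and vertical below 0.15 rad); the arm keeps its last pose, push and grip.
It fails at once if the specimen is moved more than 10 mm (distance of specimen_mid from where it was at the start of the episode above 0.01 m).
It fails at once if another thing on the bench is moved more than 30 mm (distance of any of objective_green, objective_blue, slide_box, dish, bottle, driver from where it was at the start of the episode above 0.03 m).
It also fails if it takes over 43 s, if anything falls off the work surface, if the arm or the gripper's body presses on something with over 40 N, if the wrist force passes 120 N, or if a joint passes its speed limit or range.

## Working session

There is one attempt and no reset: what is moved stays moved. The work goes in short steps, Python scripts to look and compute and a shell command to move; the robot and the scene stay as the last step left them, time stands still between calls to the robot, and variables do not carry over. Pictures are saved under pics/ and viewed, and the job is handed in when it is done.

```bash
mkdir -p pics; python3 - <<'E'
from plant import r
import cv2
s=r.get_state()
print({k:s[k] for k in('clock','q','tool_pos','eef_rot','contact_force','opening')})
for n in('scene','top'):
    cv2.imwrite(f'pics/{n}0.png',r.snapshot(n)[:,:,::-1])
    c=r.get_calibration(n);print(n,c)
    for t in('vise','tab','knob_grip','specimen_mid'):
        for d in r.cut_out(t,n)[:3]:
            ys,xs=d['pixels'].nonzero();print(t,round(d['score'],2),d['rect'],xs.mean(),ys.mean())
E
```

```text
{'clock': 0.0, 'q': array([ 1.30479339,  0.68998699, -0.19451238,  1.56629783,  0.15729043,
        0.90250806, -0.21510688]), 'tool_pos': array([ 0.18435564, -0.59654961,  0.23792043]), 'eef_rot': array([ 8.04795832e-01, -5.93551051e-01, -7.63436603e-04, -4.85932531e-04]), 'contact_force': array([-0.99746864, -0.0115631 , -0.88532071]), 'opening': 1.0012053659432496}
scene {'mtx': array([[410.84382938,   0.        , 324.06490618],
       [  0.        , 410.84382938, 194.70214429],
       [  0.        ,   0.        ,   1.        ]]), 'R': array([[ 0.8313297 ,  0.55576716,  0.00371374],
       [ 0.45213203, -0.67239367, -0.58605749],
       [-0.32321441,  0.4888861 , -0.81026096]]), 't': array([-0.45479547, -0.17360845,  1.19952617])}
vise 0.93 [260.7, 182.1, 355.1, 280.1] 308.52848291025384 228.055566660004
tab 0.76 [283.3, 209.5, 329.9, 238.4] 303.50602409638554 221.0
knob_grip 0.67 [324.3, 181.4, 342.2, 211.3] 333.887417218543 193.11920529801324
specimen_mid 0.79 [273.2, 300.3, 295.6, 326.0] 283.51612903225805 313.83870967741933
specimen_mid 0.62 [233.1, 276.3, 253.8, 298.9] 242.28
[... 171 characters left out ...]
8282],
       [  0.        , 488.20014713, 193.39035527],
       [  0.        ,   0.        ,   1.        ]]), 'R': array([[ 0.01875231, -0.99967925,  0.01702205],
       [-0.98950229, -0.02099607, -0.14298385],
       [ 0.14329538, -0.01416208, -0.98957863]]), 't': array([-0.02290937,  0.57095854,  1.42061455])}
vise 0.8 [289.4, 179.1, 370.7, 248.2] 332.17461281506223 208.5356817491649
tab 0.7 [312.7, 200.4, 347.9, 218.9] 335.5784615384615 207.32
knob_grip 0.57 [295.8, 193.9, 313.8, 207.1] 305.6496815286624 198.69426751592357
specimen_mid 0.62 [385.2, 218.2, 401.0, 232.9] 396.572192513369 223.11229946524065
specimen_mid 0.61 [387.0, 177.2, 403.8, 195.2] 395.43386243386243 186.67724867724868
```

```bash
python3 - <<'E'
import cv2
a=cv2.imread('pics/top0.png');b=cv2.imread('pics/scene0.png')
cv2.imwrite('pics/top0c.png',cv2.resize(a[150:270,260:420],(800,600),interpolation=cv2.INTER_CUBIC))
cv2.imwrite('pics/scene0c.png',cv2.resize(b[170:320,220:420],(800,600),interpolation=cv2.INTER_CUBIC))
E
```

```text
(no output)
```

View pics/top0.png

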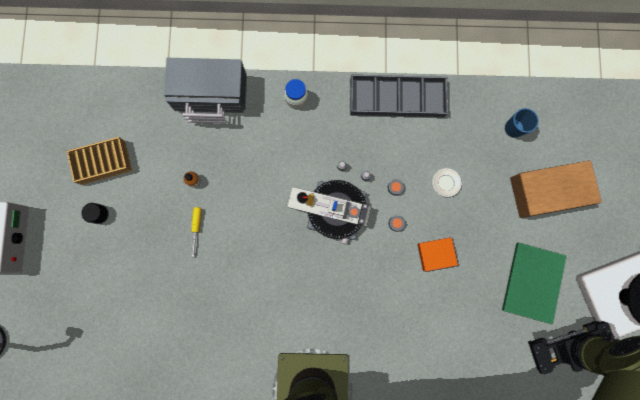

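View pics/scene0.png

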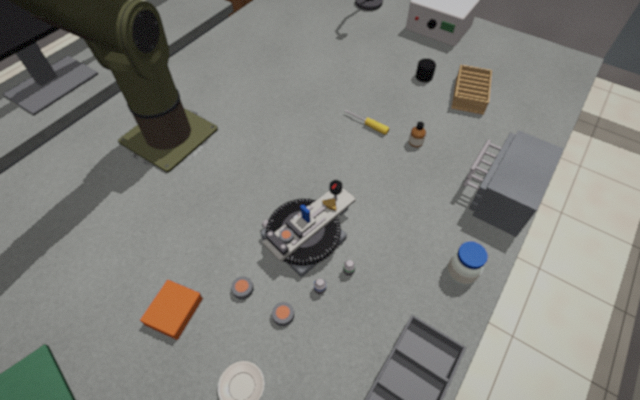

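```bash
ls pics
```

```text
scene0.png
scene0c.png
top0.png
top0c.png
```

View pics/top0c.png

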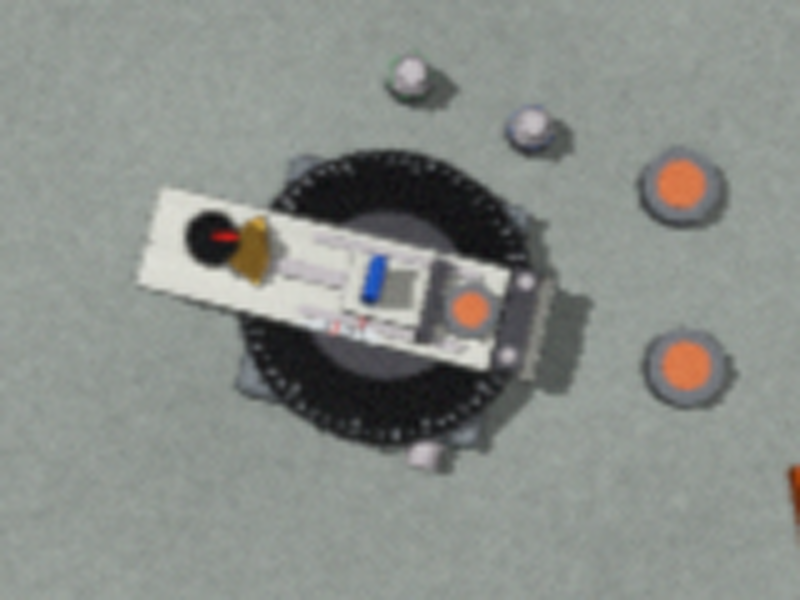

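View pics/scene0c.png

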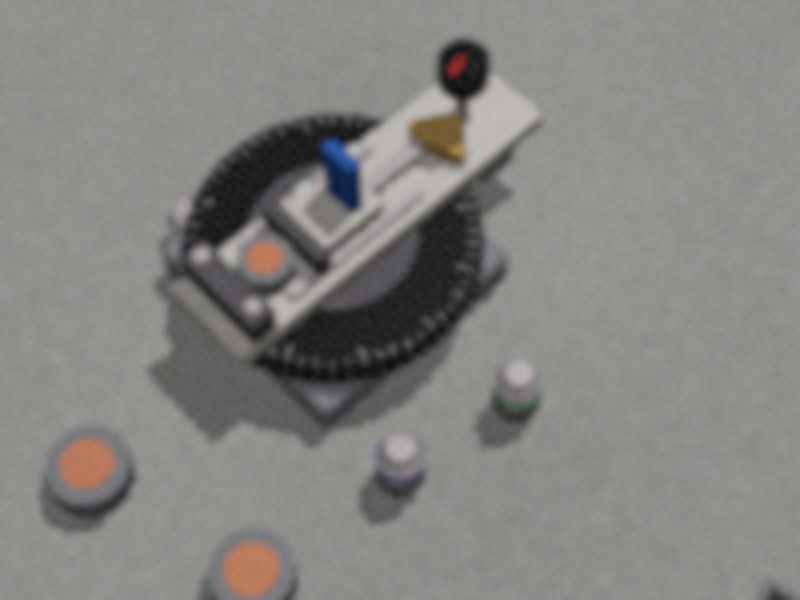

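```bash
cat > h.py <<'E'
from plant import r
import numpy as np, cv2
from scipy.optimize import least_squares
def proj(n,X):
    c=r.get_calibration(n);p=(np.asarray(X)@c['R'].T+c['t'])@c['mtx'].T
    return p[:,:2]/p[:,2:]
def w(p,P):
    P=np.asarray(P,float);c,s=np.cos(p[2]),np.sin(p[2])
    return np.c_[p[0]+c*P[:,0]-s*P[:,1],p[1]+s*P[:,0]+c*P[:,1],P[:,2]]
E
python3 - <<'E'
from h import *
P={'top':[((0,.105,.124),(212,238)),((.031,.145,.062),(163,188)),((-.031,.145,.062),(138,285)),((0,.01,.122),(376,277)),((0,-.049,.078),(472,309))],
'scene':[((0,.105,.124),(463,65)),((.031,.145,.062),(541,112)),((0,.01,.122),(333,147)),((0,-.049,.078),(265,257))]}
k={'top':(5,260,150),'scene':(4,220,170)}
def f(p):
    o=[]
    for n in P:
        s,a,b=k[n]
        uv=np.array([((u+.5)/s-.5+a,(v+.5)/s-.5+b) for _,(u,v) in P[n]])
        o.append((proj(n,w(p,[x for x,_ in P[n]]))-uv))
    return np.concatenate(o)
s=least_squares(lambda p:f(p).ravel(),[.6,0,0],loss='soft_l1')
print(s.x,np.degrees(s.x[2]));print(f(s.x).round(2))
p=s.x
print('knob',w(p,[(0,.105,.112)]),'tab',w(p,[(0,.01,.107)]))
st=r.get_state();from scipy.spatial.transform import Rotation as R
print(R.from_quat(st['eef_rot']).as_matrix().round(3))
for n in('scene','top'):
  im=r.snapshot(n)[:,:,::-1].copy()
  for X in [(0,.105,.124),(.031,.145,.062),(-.031,.145,.062),(.031,-.095,.062),(-.031,-.095,.062),(0,.01,.122),(0,-.049,.078),(0,.105,.1)]:
    u=proj(n,w(p,[X]))[0]
    S,a,b=k[n]
  s_,a,b=k[n]
  big=cv2.resize(im[b:b+600//s_,a:a+800//s_],(800,600),interpolation=cv2.INTER_CUBIC)
  for X in [(0,.105,.124),(.031,.145,.062),(-.031,.145,.062),(.031,-.095,.062),(-.031,-.095,.062),(0,.01,.122),(0,-.049,.078)]:
    u=proj(n,w(p,[X]))[0]; cv2.circle(big,tuple(int((u[i]+.5-(a,b)[i])*s_) for i in(0,1)),4,(255,0,255),2)
  cv2.imwrite(f'pics/fit_{n}.png',big)
E
```

```text
[ 0.52554937 -0.06211009 -0.22039744] -12.627843246611297
[[ 0.15 -0.39]
 [-0.24 -0.84]
 [-0.42  0.01]
 [ 0.07 -0.11]
 [-0.1   0.12]
 [-0.8  -2.26]
 [-0.17 -0.09]
 [ 0.88  1.36]
 [-1.09  0.  ]]
knob [[0.54850421 0.04035002 0.112     ]] tab [[ 0.52773555 -0.05235199  0.107     ]]
[[ 0.295 -0.955  0.   ]
 [-0.955 -0.295  0.   ]
 [-0.    -0.    -1.   ]]
```

```bash
python3 -c "
import cv2
a=cv2.imread('pics/fit_top.png');b=cv2.imread('pics/fit_scene.png')
cv2.imwrite('pics/fit.png',cv2.resize(cv2.hconcat([a[100:450,100:600],b[0:350,100:600]]),(800,280)))"
```

```text
(no output)
```

View pics/fit.png

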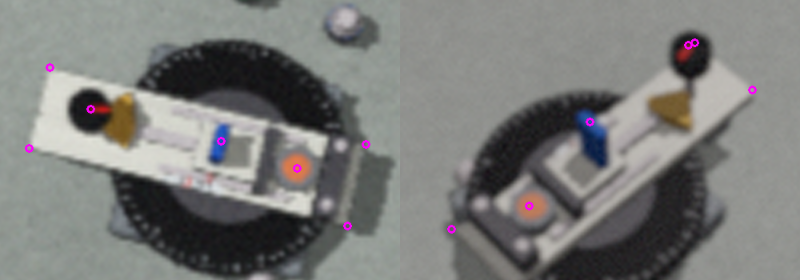

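```bash
python3 - <<'E'
from h import *
P={'top':[((0,.105,.124),(212,238)),((.031,.145,.062),(163,188)),((-.031,.145,.062),(138,285)),((0,.01,.122),(376,277)),((0,-.049,.078),(472,309))],
'scene':[((0,.105,.124),(465,57)),((.031,.145,.062),(541,112)),((0,.01,.122),(338,151)),((0,-.049,.078),(265,257))]}
k={'top':(5,260,150),'scene':(4,220,170)}
def f(p):
    o=[]
    for n in P:
        s,a,b=k[n]
        uv=np.array([((u+.5)/s-.5+a,(v+.5)/s-.5+b) for _,(u,v) in P[n]])
        o.append((proj(n,w(p,[x for x,_ in P[n]]))-uv))
    return np.concatenate(o)
s=least_squares(lambda p:f(p).ravel(),[.6,0,0],loss='soft_l1')
p=s.x;print(p,np.degrees(p[2]));print(f(p).round(2))
print('knob',w(p,[(0,.105,.112)]),'tab',w(p,[(0,.01,.107)]))
E
```

```text
[ 0.52617957 -0.06182944 -0.21638431] -12.397907855528233
[[ 0.02 -0.47]
 [-0.42 -0.87]
 [-0.52 -0.  ]
 [-0.02 -0.32]
 [-0.18 -0.16]
 [-1.13 -0.33]
 [-0.03 -0.22]
 [-0.08  0.4 ]
 [-0.73  0.11]]
knob [[0.54872303 0.04072197 0.112     ]] tab [[ 0.52832656 -0.05206264  0.107     ]]
```

```bash
python3 -m jog '[[-0.0278,-0.0298,0,0,0],[-0.0278,-0.0298,0,0,0],[-0.0278,-0.0298,0,0,0],[-0.0278,-0.0298,0,0,0],[-0.0278,-0.0298,0,0,0],[-0.0278,-0.0298,0,0,0],[-0.0278,-0.0298,0,0,0],[-0.0278,-0.0298,0,0,0],[-0.0278,-0.0298,0,0,0],[-0.0278,-0.0298,0,0,0],[-0.0278,-0.0298,0,0,0],[-0.0278,-0.0298,0,0,0],[-0.0278,-0.0298,0,0,0],[-0.0278,-0.0298,0,0,0],[-0.0278,-0.0298,0,0,0],[-0.0278,-0.0298,0,0,0],[-0.0278,-0.0298,0,0,0],[-0.0278,-0.0298,0,0,0]]' 20
python3 -m jog '[[0,0,0,-0.0226,0],[0,0,0,-0.0226,0],[0,0,0,-0.0226,0],[0,0,0,-0.0226,0],[0,0,0,-0.0226,0],[0,0,0,-0.0226,0],[0,0,0,-0.0226,0],[0,0,0,-0.0226,0],[0,0,0,0,0],[0,0,0,0,0]]'
cat >> h.py <<'E'
from scipy.spatial.transform import Rotation as Ro
def tool(target=None,head=None):
    s=r.get_state();M=Ro.from_quat(s['eef_rot']).as_matrix()
    h=np.degrees(np.arctan2(M[1,0],M[0,0]))
    print('t',s['clock'],'pos',s['tool_pos'].round(4),'head',h.round(2),'tilt',M[:,2].round(3),'F',s['contact_force'].round(1),'M',np.round(s['moment'],2),'op',round(s['opening'],3),'q',s['q'].round(2))
    if target is not None: print('delta tool',(M.T@(np.array(target)-s['tool_pos'])).round(4))
    if head is not None: print('yaw',round(-(((head-h)+180)%360-180)/360,4))
E
python3 -c "
from h import *
tool([.549,.0405,.16],-8)"
```

```text
clock: 2.4
tool_pos: [0.55, 0.041, 0.2389]
eef_rot: [0.805, -0.593, 0.0, -0.0]
contact_force: [0.8, -1.0, -0.0]
opening: 1.002
clock: 3.4
tool_pos: [0.5493, 0.0392, 0.2387]
eef_rot: [0.998, -0.069, 0.0, -0.0]
contact_force: [0.5, -0.5, 0.3]
opening: 0.998
t 3.4 pos [0.5493 0.0392 0.2387] head -7.94 tilt [ 0.  0. -1.] F [ 0.5 -0.5  0.3] M [-0.03 -0.03  0.04] op 0.998 q [ 0.12  0.62 -0.45  1.78  0.35  0.82 -0.64]
delta tool [-0.0005 -0.0012  0.0787]
yaw 0.0002
```

```bash
python3 -m jog '[[0,-0.001,0.03,0,0],[0,0,0.03,0,0],[0,0,0.03,0,0],[0,0,0.02,0,0],[0,0,0.02,0,0],[0,0,0.0117,0,0],[0,0,0,0,0.4],[0,0,0,0,0.6],[0,0,0,0,0.8],[0,0,0,0,0.8],[0,0,0,0,0.8],[0,0,0,0,0.8]]' 20
python3 - <<'E'
from h import *
tool()
for n,(s,a,b) in {'top':(5,260,150),'scene':(4,220,130)}.items():
  im=r.snapshot(n)[:,:,::-1]; cv2.imwrite(f'pics/{n}1.png',cv2.resize(im[b:b+600//s,a:a+800//s],(800,600),interpolation=cv2.INTER_CUBIC))
E
```

```text
clock: 4.6
tool_pos: [0.5497, 0.0403, 0.0974]
eef_rot: [0.998, -0.068, 0.0, -0.0]
contact_force: [-0.9, -0.3, -0.5]
opening: 0.474
t 4.6 pos [0.5497 0.0403 0.0974] head -7.75 tilt [ 0.001  0.    -1.   ] F [-0.9 -0.3 -0.5] M [ 0.03 -0.07  0.04] op 0.474 q [ 0.03  0.82 -0.32  1.9   0.5   0.5  -0.77]
```

View pics/scene1.png

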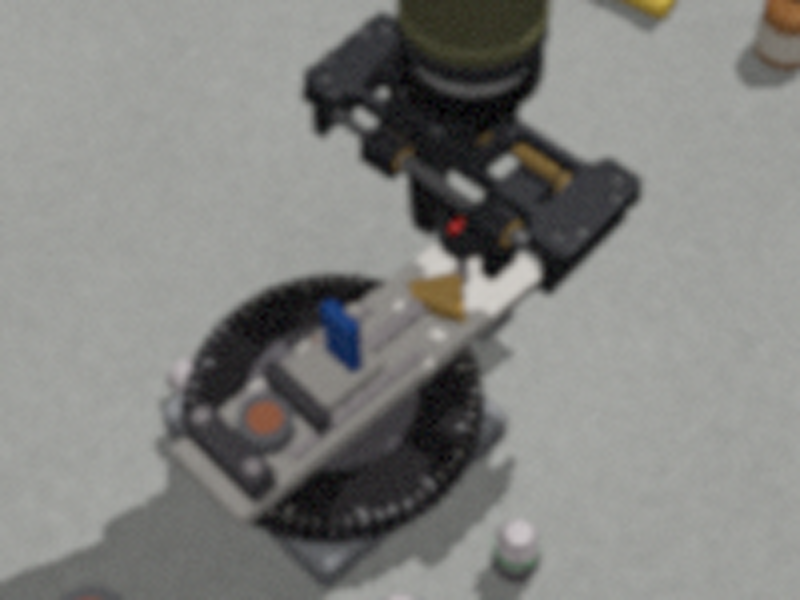

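The scene view shows the knob (red mark at about (456,226)) between the two fingers, which are still closing. I'll let them finish.

```bash
python3 -m jog '[[0,0,0,0,0.9],[0,0,0,0,0.9],[0,0,0,0,0.9],[0,0,0,0,0.9],[0,0,0,0,0.9]]' 25
python3 -c "
from h import *
tool()"
```

```text
clock: 5.2
tool_pos: [0.5493, 0.0403, 0.0971]
eef_rot: [0.998, -0.067, -0.0, 0.0]
contact_force: [-1.1, 0.4, 3.7]
opening: 0.33
t 5.2 pos [0.5493 0.0403 0.0971] head -7.73 tilt [-0. -0. -1.] F [-1.1  0.4  3.7] M [-0.03  0.17  0.01] op 0.33 q [ 0.03  0.82 -0.32  1.9   0.5   0.5  -0.77]
```

```bash
python3 -m jog '[[0,0,0,-0.01,0.9],[0,0,0,-0.02,0.9],[0,0,0,-0.02,0.9],[0,0,0,-0.02,0.9],[0,0,0,-0.02,0.9],[0,0,0,-0.02,0.9],[0,0,0,-0.02,0.9],[0,0,0,-0.02,0.9],[0,0,0,-0.02,0.9],[0,0,0,-0.02,0.9],[0,0,0,-0.02,0.9],[0,0,0,0,0.9],[0,0,0,0,0.9],[0,0,0,0,0.9]]'
python3 - <<'E'
from h import *
tool()
for n,(s,a,b) in {'scene':(4,220,130)}.items():
  im=r.snapshot(n)[:,:,::-1]; cv2.imwrite(f'pics/{n}2.png',cv2.resize(im[b:b+600//s,a:a+800//s],(800,600),interpolation=cv2.INTER_CUBIC))
E
```

```text
clock: 6.6
tool_pos: [0.5494, 0.0405, 0.0971]
eef_rot: [0.83, 0.558, 0.0, 0.0]
contact_force: [-1.1, -0.1, 4.1]
opening: 0.329
t 6.6 pos [0.5494 0.0405 0.0971] head 67.79 tilt [ 0.  0. -1.] F [-1.1 -0.1  4.1] M [0.08 0.09 0.01] op 0.329 q [ 0.23  0.89 -0.67  1.89  0.86  0.68  0.21]
```

View pics/scene2.png

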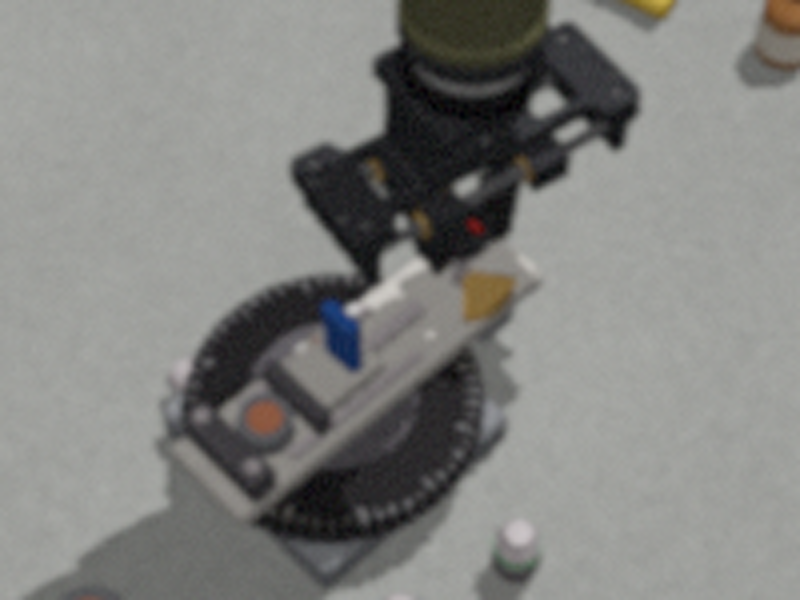

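The knob and its catch have turned with the gripper: the red mark is now at (476,226) and the brass sector at (488,295), towards vise +x. I'll turn a bit further, until the stop shows up as a moment.

```bash
python3 -m jog '[[0,0,0,-0.01,0.9],[0,0,0,-0.01,0.9],[0,0,0,0,0.9],[0,0,0,0,0.9]]'
python3 -c "
from h import *
tool()"
python3 -m jog '[[0,0,0,-0.01,0.9],[0,0,0,-0.01,0.9],[0,0,0,0,0.9],[0,0,0,0,0.9]]'
python3 -c "
from h import *
tool()"
```

```text
clock: 7.05
tool_pos: [0.5498, 0.0404, 0.0971]
eef_rot: [0.794, 0.608, 0.0, 0.0]
contact_force: [0.1, 0.3, 4.5]
opening: 0.332
t 7.05 pos [0.5498 0.0404 0.0971] head 74.92 tilt [ 0.001  0.    -1.   ] F [0.1 0.3 4.5] M [ 0.1  -0.04 -0.39] op 0.332 q [ 0.24  0.89 -0.7   1.89  0.89  0.7   0.31]
clock: 7.45
tool_pos: [0.5498, 0.0404, 0.097]
eef_rot: [0.754, 0.657, 0.0, 0.0]
contact_force: [-0.8, 0.9, 1.4]
opening: 0.333
t 7.45 pos [0.5498 0.0404 0.097 ] head 82.12 tilt [ 0.001  0.    -1.   ] F [-0.8  0.9  1.4] M [ 0.07 -0.28 -0.41] op 0.333 q [ 0.26  0.9  -0.73  1.89  0.91  0.72  0.42]
```

The moment levelled off at -0.4 N m while the heading kept growing, so the knob is on its stop and slipping in the fingers. I'll release and lift.

```bash
python3 -m jog '[[0,0,0,0,0.5],[0,0,0,0,0.4],[0,0,0,0,0.4],[0,0,0,0,0.4],[0,0,0,0,0.4],[0,0,-0.02,0,0.4],[0,0,-0.03,0.006,0.4],[0,0,-0.02,0.0065,0.4],[0,0,0,0,0.5],[0,0,0,0,0.5]]'
python3 -c "
from h import *
tool([.5283,-.0521,.092],77.6)"
```

```text
clock: 8.45
tool_pos: [0.5494, 0.0401, 0.1669]
eef_rot: [0.778, 0.628, -0.0, 0.0]
contact_force: [0.3, 0.2, -0.3]
opening: 0.505
t 8.45 pos [0.5494 0.0401 0.1669] head 77.79 tilt [ 0.    -0.001 -1.   ] F [ 0.3  0.2 -0.3] M [ 0.01 -0.14  0.03] op 0.505 q [ 0.3   0.8  -0.8   1.84  0.77  0.84  0.46]
delta tool [-0.0945 -0.0012  0.075 ]
yaw 0.0005
```

```bash
python3 -m jog '[[-0.025,-0.001,0,0,0.5],[-0.035,0,0,0,0.5],[-0.0345,0,0,0,0.5],[0,0,0.01,0,0.5],[0,0,0,0,0.5],[0,0,0,0,0.5]]'
python3 - <<'E'
from h import *
tool([.5283,-.0521,.092],77.6)
for n,(s,a,b) in {'scene':(4,220,130),'top':(5,240,140)}.items():
  im=r.snapshot(n)[:,:,::-1]; cv2.imwrite(f'pics/{n}3.png',cv2.resize(im[b:b+600//s,a:a+800//s],(800,600),interpolation=cv2.INTER_CUBIC))
E
```

```text
clock: 9.05
tool_pos: [0.5282, -0.0504, 0.1564]
eef_rot: [0.778, 0.628, 0.0, -0.001]
contact_force: [0.4, -0.6, -0.1]
opening: 0.498
t 9.05 pos [ 0.5282 -0.0504  0.1564] head 77.88 tilt [-0.001  0.001 -1.   ] F [ 0.4 -0.6 -0.1] M [ 0.03 -0.13  0.04] op 0.498 q [ 0.47  0.8  -0.8   1.91  0.81  0.79  0.58]
delta tool [-0.0017  0.0005  0.0644]
yaw 0.0008
```

View pics/scene3.png

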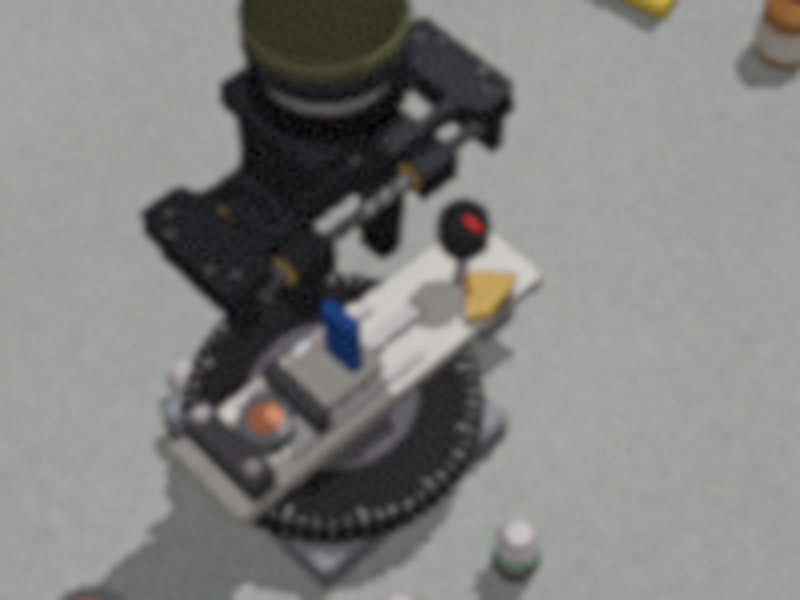

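View pics/top3.png

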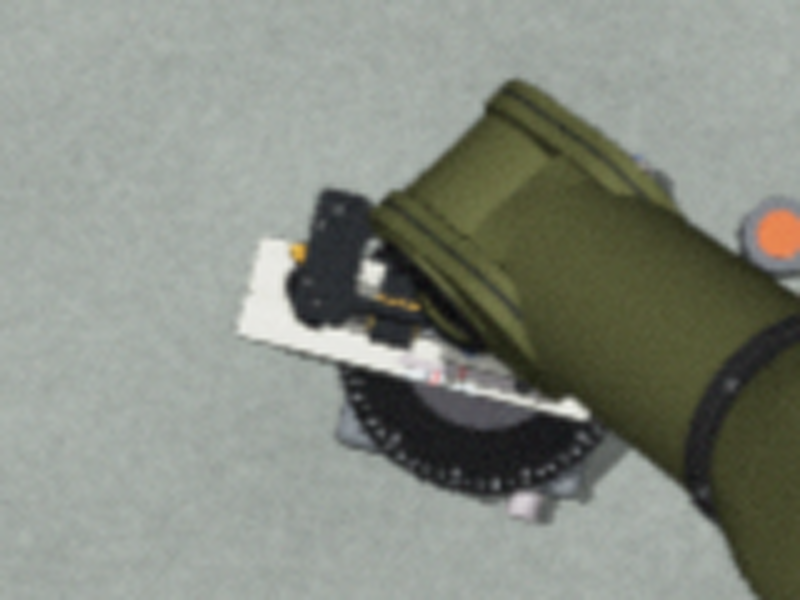

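In the scene view, the red line at (472,222) points to vise +x, so the knob is free. The tab at (340,335) and the jaw haven't moved. I'll go down over the tab and close gently.

```bash
python3 -m jog '[[-0.0015,0,0.02,0,0.5],[0,0,0.02,0,0.5],[0,0,0.015,0,0.5],[0,0,0.009,0,0.5],[0,0,0,0,0.5]]'
python3 -c "
from h import *
tool([.5283,-.0521,.092],77.6)"
python3 -m jog '[[0,0,0,0,0.8],[0,0,0,0,1],[0,0,0,0,1],[0,0,0,0,1],[0,0,0,0,1],[0,0,0,0,1],[0,0,0,0,1]]' 30
python3 - <<'E'
from h import *
tool()
for n,(s,a,b) in {'scene':(4,220,130),'top':(5,260,150)}.items():
  im=r.snapshot(n)[:,:,::-1]; cv2.imwrite(f'pics/{n}4.png',cv2.resize(im[b:b+600//s,a:a+800//s],(800,600),interpolation=cv2.INTER_CUBIC))
E
```

```text
clock: 9.65
tool_pos: [0.5278, -0.0524, 0.0923]
eef_rot: [0.778, 0.628, -0.0, -0.001]
contact_force: [-0.7, -0.1, -0.2]
opening: 0.501
t 9.65 pos [ 0.5278 -0.0524  0.0923] head 77.85 tilt [-0.001  0.    -1.   ] F [-0.7 -0.1 -0.2] M [ 0.05 -0.15  0.05] op 0.501 q [ 0.42  0.89 -0.7   1.95  0.94  0.67  0.47]
delta tool [0.0004 0.0005 0.0003]
yaw 0.0007
clock: 10.35
tool_pos: [0.5286, -0.0523, 0.0934]
eef_rot: [0.778, 0.628, 0.001, -0.0]
contact_force: [0.7, 2.3, 4.2]
opening: 0.113
t 10.35 pos [ 0.5286 -0.0523  0.0934] head 77.79 tilt [ 0.001  0.001 -1.   ] F [0.7 2.3 4.2] M [ 0.6  -0.17 -0.12] op 0.113 q [ 0.42  0.89 -0.7   1.95  0.94  0.67  0.47]
```

View pics/scene4.png

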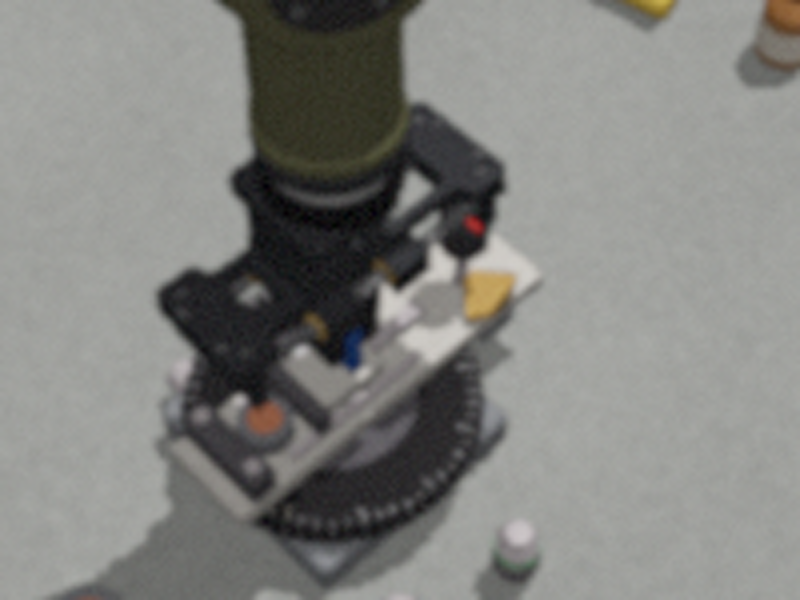

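View pics/top4.png

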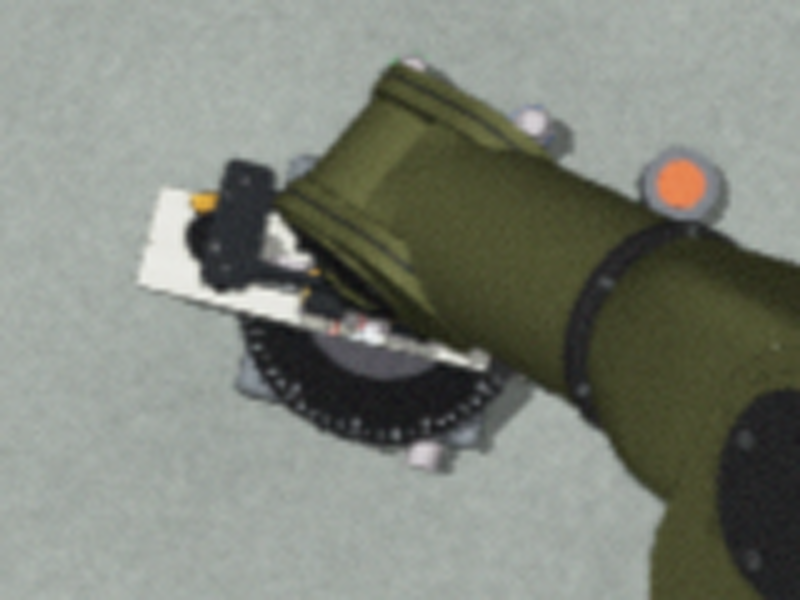

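The tab is gripped (opening 0.113, about 10 mm). In the scene view the tab shows at (352,350) between the fingers, and the knob is still turned. Now I'll draw it back 15 mm along tool +x.

```bash
python3 -m jog '[[0.002,0,0,0,1],[0.002,0,0,0,1],[0.002,0,0,0,1],[0.002,0,0,0,1],[0.002,0,0,0,1],[0.002,0,0,0,1],[0.002,0,0,0,1],[0.001,0,0,0,1],[0,0,0,0,1],[0,0,0,0,1],[0,0,0,0,1]]' 40
python3 - <<'E'
from h import *
tool()
import numpy as np
s=r.get_state()['tool_pos'];print(np.linalg.norm((s-np.array([.5283,-.0521,s[2]])))*1000)
for n,(s,a,b) in {'scene':(8,260,180),'top':(8,290,185)}.items():
  im=r.snapshot(n)[:,:,::-1]; cv2.imwrite(f'pics/{n}5.png',cv2.resize(im[b:b+600//s,a:a+800//s],(800,600),interpolation=cv2.INTER_CUBIC))
E
```

```text
clock: 11.55
tool_pos: [0.5305, -0.0438, 0.0933]
eef_rot: [0.779, 0.626, -0.004, 0.003]
contact_force: [-2.0, -6.6, 10.6]
opening: 0.109
t 11.55 pos [ 0.5305 -0.0438  0.0933] head 77.57 tilt [-0.002 -0.009 -1.   ] F [-2.  -6.6 10.6] M [-1.2   0.2  -0.02] op 0.109 q [ 0.39  0.89 -0.7   1.94  0.94  0.68  0.45]
8.631899988918123
```

View pics/top5.png

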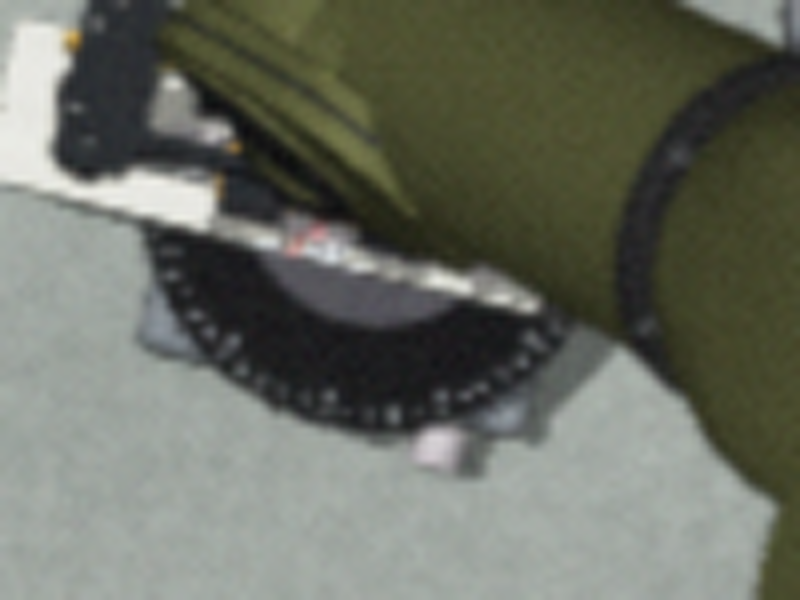

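View pics/scene5.png

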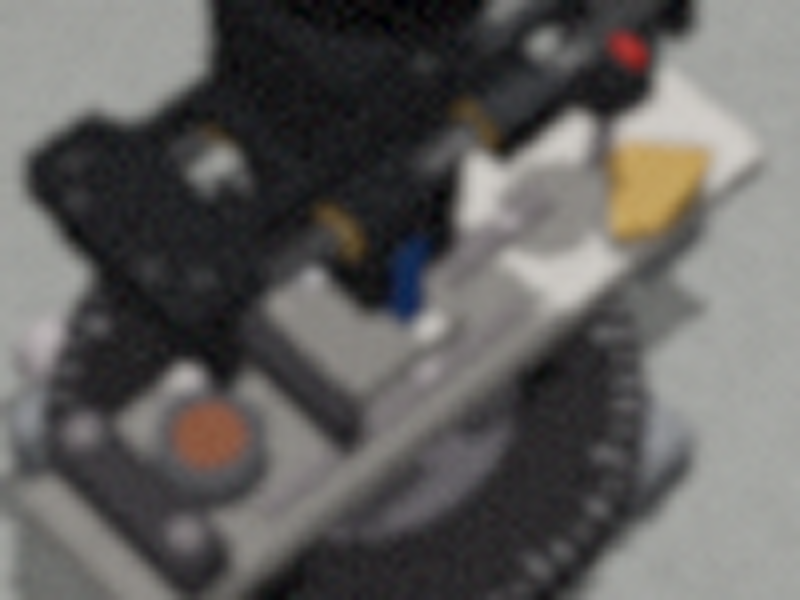

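The arm gives under the spring: the TCP moved only about 8.5 mm, and the 6.9 N pull fits an opening of 7–8 mm. I'll pull further, in steps.

```bash
python3 -m jog '[[0.002,0,0,0,1],[0.002,0,0,0,1],[0.002,0,0,0,1],[0.001,0,0,0,1],[0,0,0,0,1],[0,0,0,0,1],[0,0,0,0,1],[0,0,0,0,1],[0,0,0,0,1]]'
python3 - <<'E'
from h import *
tool()
d=[.2147,.9767,0]
print((r.get_state()['tool_pos']-np.array([.5286,-.0523,.0933]))@d*1000)
E
```

```text
clock: 12.55
tool_pos: [0.5317, -0.0383, 0.0933]
eef_rot: [0.78, 0.626, -0.005, 0.004]
contact_force: [-1.3, -9.6, 12.6]
opening: 0.111
t 12.55 pos [ 0.5317 -0.0383  0.0933] head 77.52 tilt [-0.003 -0.011 -1.   ] F [-1.3 -9.6 12.6] M [-1.67  0.25  0.  ] op 0.111 q [ 0.38  0.89 -0.7   1.94  0.93  0.68  0.44]
14.378492704008023
```

```bash
python3 - <<'E'
from h import *
p=[0.52618,-0.06183,-0.21638]
o=[]
for n,(s,a,b) in {'top':(14,300,200),'scene':(8,260,180)}.items():
  im=r.snapshot(n)[:,:,::-1]; big=cv2.resize(im[b:b+600//s,a:a+800//s],(800,600),interpolation=cv2.INTER_CUBIC)
  cv2.imwrite(f'pics/{n}6.png',big)
  for d in r.cut_out('tab',n)[:1]:
    ys,xs=d['pixels'].nonzero();print(n,'tab',d['score'],xs.mean(),ys.mean())
  for d in r.cut_out('specimen_mid',n)[:3]:
    ys,xs=d['pixels'].nonzero();print(n,'spec',d['score'],d['rect'])
# moved jaw: expected tab base right-front edge pixel in scene for jaw 0 and 15
for j in (0,.012,.015,.018):
  q=proj('scene',w(p,[(.013,.005+j,.078),(.031,-.016+j,.084)]));print(j,((q+.5-[260,180])*8).round(0).tolist())
E
```

```text
top spec 0.68 [387.2, 179.3, 403.4, 194.7]
scene tab 0.83 308.57004830917873 219.47342995169083
scene spec 0.91 [271.9, 299.4, 294.2, 324.9]
scene spec 0.73 [231.5, 277.0, 254.2, 301.8]
scene spec 0.66 [406.4, 120.3, 426.9, 144.9]
0 [[380.0, 351.0], [367.0, 424.0]]
0.012 [[411.0, 326.0], [399.0, 398.0]]
0.015 [[418.0, 320.0], [407.0, 392.0]]
0.018 [[426.0, 314.0], [415.0, 385.0]]
```

View pics/top6.png

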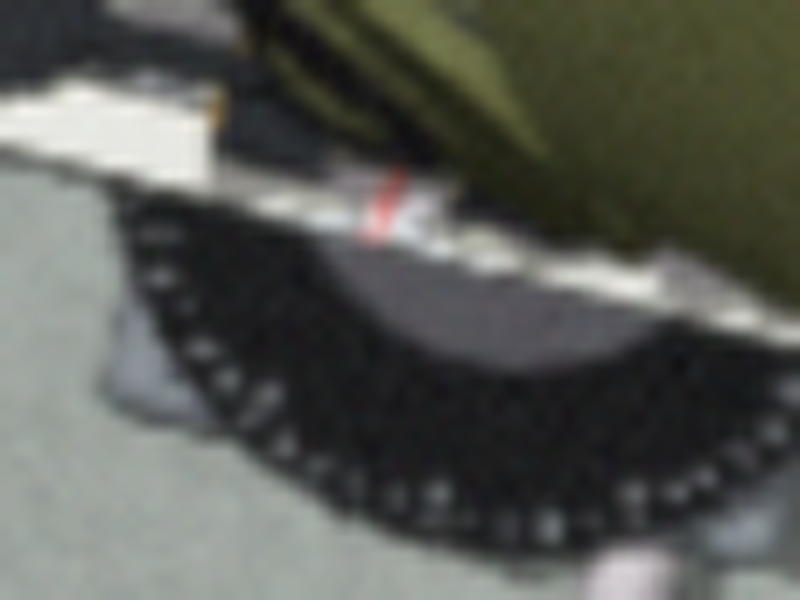

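View pics/scene6.png

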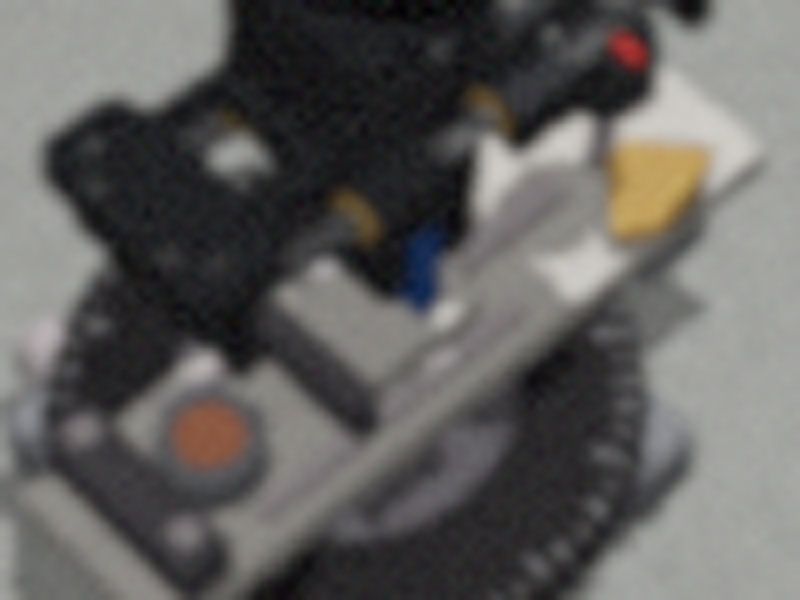

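In the top view the red pointer lies in one stroke with the red scale line at (385,210). In the scene view the specimen is unmoved at (210,435), and the knob mark at (628,48) still points to vise +x. I'll hold half a second to check it's still, then hand in.

```bash
python3 -m jog '[[0,0,0,0,1],[0,0,0,0,1],[0,0,0,0,1],[0,0,0,0,1],[0,0,0,0,1],[0,0,0,0,1],[0,0,0,0,1]]'
python3 - <<'E'
from h import *
tool()
print((r.get_state()['tool_pos']-np.array([.5286,-.0523,.0933]))@[.2147,.9767,0]*1000)
print(r.finish_job())
E
```

```text
clock: 13.55
tool_pos: [0.5317, -0.0383, 0.0933]
eef_rot: [0.78, 0.626, -0.005, 0.004]
contact_force: [-2.9, -9.0, 12.6]
opening: 0.114
t 13.55 pos [ 0.5317 -0.0383  0.0933] head 77.52 tilt [-0.003 -0.011 -1.   ] F [-2.9 -9.  12.6] M [-1.67  0.31 -0.03] op 0.114 q [ 0.38  0.89 -0.7   1.94  0.93  0.68  0.44]
14.360284550186112
the job is handed in; nothing more can be done
None
```

The job is handed in, with the jaw held open at about 14.4 mm; no verdict comes back, so these are my own checks.

- **Knob:** I turned it anticlockwise until the moment levelled off at about 0.4 N m, which means it was on its stop and slipping in the fingers. The jaw was still shut in the picture taken after I released the knob. Its red line still points to the vise's +x, and the catch is clear of the jaw.
- **Jaw:** I gripped the blue tab and pulled it back. The first 15 mm pull moved it only about 8.5 mm because the arm gives under the spring, so I pulled another 7 mm. The gripper then measured 14.4 mm of travel and held still for the last second before hand-in. The pull of about 9.5 N fits the spring at that opening, and the red pointer lines up with the red line of the scale.
- **Specimen and bench:** The specimen looked unmoved by eye in the last picture. The detector did not pick it out in either final picture, so that rests on the view alone. I saw no contact with anything else on the bench, but I did not measure the other items.
- **Residual force:** About 12.6 N of vertical force remains on the tool while it holds the tab. That is well under the limits.

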